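Lock the recipe card and hold the clip open round its edge

ROBOT

A 6-joint arm with a two-finger parallel gripper is mounted at the origin on a cart in front of the work surface, level with it; the furniture and walls round the work are solid. World frame = base frame: x ahead of the robot, y to its left, z up, the work surface at z = 0. Lengths are in m, angles in degrees, forces in N, time in s.
With the tool pointing down it reaches from about 0.35 to 0.725 m from the base axis. Payload 6 kg.
Tool frame: the origin (TCP) lies where the fingers leave the gripper's body, on its centre line; the fingertips stand 73 mm ahead of it and the grasp point (between the pads) lies 54 mm ahead of it; z points along the fingers, y is the line along which they close (so a half turn about z gives the same grasp; the last joint's range is limited). The gripper opens to 85 mm and grips with 20 to 120 N. Pads are 22 mm wide; open, the fingers measure 114 mm over their backs; the gripper's body (76 mm by 85 mm) begins 54 mm behind the grasp point. The pads swing forward as they close: fully open they stand 13 mm farther back than shut.
Start: joints at [-50.208, 2.303, 4.859, 0, -92.561, -19.12], TCP at [0.212, -0.561, 0.304] pointing down, gripper open.
Joint ranges: [-146.85, 146.85], [-73.84, 115.35], [-62.03, 85.46], [-188.31, 113.3], [-161.28, -10.13], [-171.36, 171.36]. Speed limits (degrees/s): [147.25, 147.25, 172.46, 180, 180, 180].

INTERFACE

Orientations are given as a 3x3 rotation matrix whose columns are the frame's x, y, z axes.
In Python, from workcell import r gives the robot as it stands. The module is installed in compiled form; this text tells all that it offers.
- The arm moves only by the tool servo_tool, never from a script. Its argument "deltas" is a list of rows, each a list of 7 numbers: the shift along the tool's x, y, z scaled (see below), then the turn, a rotation vector about the tool's x, y, z scaled (see below), then the opening, from -1 (shut) to 1 (fully open), so that 0 is half open. In form: [[tx, ty, tz, rx, ry, rz, gripper], ...]. A call has 1 to 5 rows; each row is the pose to reach, as a shift and turn from the pose commanded when the call began, along the tool's axes at that moment; what a row does not reach only later rows make up. The controller multiplies each number of a shift by 100 mm and each number of a turn by pi/4 rad. A row lasts 1/8 s, in which the tool goes at most 62.5 mm and 10.7 degrees, less where a joint would pass 70% of its speed; a pose out of reach is approached as far as the arm can. A call with a number of a shift or a turn outside -1 to 1 is refused whole. A call with a gripper value outside its range is refused whole. The fingers move at their own pace and stop on an object; the grip force is fixed at half the most. Time passes only in rows, so rows that repeat a pose let the fingers close. It gives the time, the measured TCP pose, the force, the opening and the grip force at its end, in the units of the state.
- r.state(): the state, without advancing time (a new reading comes with each control period).
- r.snapshot(name): name is "side" or "top"; returns the picture (384x512x3 uint8, red, green, blue); there is no depth.
- r.get_calibration(name): a dict with "camera_matrix" (3x3 intrinsics, pixels), "R" (3x3) and "t" (3): a world point X has camera coordinates R X + t. Camera axes: x right, y down, z forward; pixel columns grow to the right and rows downward; lengths in m; the calibration is good to about 2 mm. A picture is of the moment at which its call begins. get_calibration takes no time and is no camera call.
- r.finish_job(): hands the job in; it is judged then, once.
The state is a dict: "time": time; "q": joint angles; "joint_vel": joint speeds; "joint_efforts": joint torques, N m; "tool_pos": TCP position; "tcp_rot": TCP orientation; "force": force on the tool from outside, world axes, zero at the start; "wrist_torque": the same for the moment, N m; "width": finger opening in m; "grip_force": force on a finger pad.
Only numpy, scipy, OpenCV 4.12 (cv2) and the standard library are available. Lean on these libraries where they do the work, as an engineer would, in place of code of your own. Each camera call takes 0.05 s, during which the arm holds its last target. There are 200 camera calls.

TASK

Lock the recipe card in its stand first: turn the lock ring clockwise until its nose points at the locked mark. Then pinch the spring clip wide open by its handles, lift it off the worktop and bring its gaping jaws round the card's free upright edge, one jaw on each side with the edge well inside the mouth and neither jaw nor handle touching the card or stand. Finish holding it there, wide open in the gripper, so that a note can be slipped in; do not shove the card, and leave the jars, bottle, tea carton and glass standing where they are.

Things in the scene. Friction and masses are not known exactly. Their poses are not given: they have to be found in the camera images.
- stand: Fixed wooden recipe-card stand: base plate 250 (y) x 100 (x) x 12 mm. Origin: centre of its underside, z up; x points away from the robot at yaw 0. The card stands upright in its y-z plane (x = 0) between two cheeks (18 mm wide together, tops at z = 21, y = -105 to -5 mm); the lock ring's axis is at y = +85 mm.
- card: Stiff white card fixed in the stand, 3 mm thick; same origin and axes as the stand. It fills x = -1.5 to 1.5, y = -115 to -5, up to z = 95 mm. From its foot a flat white tab (22 mm wide, top z = 17 mm) runs to y = +52 mm; the locked mark, a short raised dark bar, lies on the tab along y from 15 to 33 mm.
- card_edge (a point): Middle of the card's free upright edge: stand x = 0, y = -115, z = 57 mm; axes as the stand's, so from outside the clip moves in along +y. The edge is bare from the base plate (top z = 12 mm, reaching 10 mm beyond the edge) to z = 95 mm.
- ring_grip (a point): Grip point of the lock ring, on its upright axis, 40.5 mm above the worktop. A dark steel collar on a post (14 mm thick, top z = 58 mm): bar grip 44 mm long (its x), 26 mm wide between flat parallel sides (its y), z = 19.5 to 49.5 mm, on a 40 mm round flange. A nose sticks out along the point's +x to 50 mm from the axis.
- lock_ring (a joint): Ring angle, rad, growing clockwise seen from above; stops at 0 and 1.3. Starts between 0 and 0.35 (unlocked). The nose points in stand yaw -0.32 minus this value; at 1.25 it lies over the card's tab and points at the locked mark (stand -y). Friction about 0.06 N m; stays where it is left.
- clip: Dark steel spring clip lying on its side, 28 mm tall, 94 mm long, about 0.09 kg. Origin: underside of the pivot pin; x towards the jaw tips, z along the pin (up). Splayed handles from x = -49 to -15 mm, outsides 48 mm apart at x = -36, 55 mm at the tail; jaws meet at x = 43 mm. Pinching the handles together opens the jaws.
- clip_grip (a point): Middle between the handles, where to pinch: clip x = -36 mm, y = 0, z = 14 mm; axes as the clip's. Fully pinched, at the stop, the handles' outsides are parallel and 26 mm apart.
- clip_mouth (a point): Middle between the jaw tips when they gape: clip x = 40.5 mm, y = 0, z = 14 mm; axes as the clip's. Fully open the tips are about 27 mm apart and the mouth is hollow back to x = 10 mm.
- jaw_left (a joint): Opening angle of the clip half whose jaw is on its +y side, rad: 0 shut, 0.28 wide open (stop). A pinch at the handles' middle needs about 4 N to start and 9 N at the stop; it springs shut when let go.
- jaw_right (a joint): The same for the other half (jaw on the -y side).
- the_pill_jar: Bystander, loose, to be left alone: small round jar 43 mm across, 76 mm tall, standing upright. Origin: centre of its underside.
- the_spice_jar_a: Bystander, loose, to be left alone: spice jar 42 mm across, 96 mm tall, standing upright. Origin: centre of its underside.
- the_salt_jar: Bystander, loose, to be left alone: jar 45 mm across, 86 mm tall, standing upright. Origin: centre of its underside.
- the_vanilla_bottle: Bystander, loose, to be left alone: small dark bottle 40 mm across, 102 mm tall, standing upright. Origin: centre of its underside.
- the_tea_box: Bystander, loose, to be left alone: tea carton 35 x 66 x 102 mm, standing upright. Origin: centre of its underside.
- the_tumbler: Bystander, loose, to be left alone: clear drinking glass 79 mm across, 90 mm tall, standing upright. Origin: centre of its underside.
There are look-alikes about, which are no part of the job. Leave any purple look-alike of the clip alone.

How it is judged:
By the outcome, as a careful person would: the job done as asked, in the order asked, and still so for the second after the job is handed in, while the arm keeps its last pose, push and grip.
It also fails if it takes over 48 s, if anything falls off the work surface, if the arm or the gripper's body presses on something with over 40 N, if the wrist force passes 120 N, or if a joint passes its speed limit or range.

## Working session

There is one attempt and no reset: what is moved stays moved. The work goes in short steps, Python scripts to look and compute and a tool call to move; the robot and the scene stay as the last step left them, time stands still between calls to the robot, and variables do not carry over. Pictures are saved under pics/ and viewed, at most 13 in all, crops included, and the job is handed in when it is done.

Besides the shell and the picture viewer there is one more tool, called by a JSON object that holds its "name" and its "arguments". servo_tool: Moves the arm, as the interface text tells. Its arguments: {"type":"object","properties":{"deltas":{"type":"array","items":{"type":"array","items":{"type":"number","minimum":-1,"maximum":1}}}},"required":["deltas"]}

```bash
mkdir -p pics
python3 - <<'E'
from workcell import r
import cv2,numpy as np
for n in("top","side"):
    im=r.snapshot(n); cv2.imwrite(f"pics/{n}0.png",im[:,:,::-1])
    c=r.get_calibration(n);print(n,c["camera_matrix"],c["R"],c["t"])
a=cv2.imread("pics/top0.png")
cv2.imwrite("pics/top0b.png",cv2.resize(a,(800,600),interpolation=cv2.INTER_CUBIC))
a=cv2.imread("pics/side0.png")
cv2.imwrite("pics/side0b.png",cv2.resize(a,(800,600),interpolation=cv2.INTER_CUBIC))
s=r.state();print(s["time"],s["tool_pos"],s["tcp_rot"],s["width"])
E
```

```text
top [[407.27295588   0.         258.75377212]
 [  0.         407.27295588 191.16578145]
 [  0.           0.           1.        ]] [[-0.00321113 -0.99999097 -0.00278506]
 [-0.99288127  0.00351988 -0.11905627]
 [ 0.119065    0.00238293 -0.9928836 ]] [-0.01015797  0.51114119  1.30456101]
side [[452.77630023   0.         255.13201872]
 [  0.         452.77630023 191.17181421]
 [  0.           0.           1.        ]] [[ 0.88793651 -0.45988727 -0.00851179]
 [-0.18212157 -0.33452152 -0.92462267]
 [ 0.42237482  0.82255641 -0.38078926]] [-0.46674828  0.16486456  1.26839308]
0.1 [ 0.21183626 -0.56115726  0.30297569] [[-9.35594607e-01 -3.53075461e-01 -6.70118051e-04]
 [-3.53076079e-01  9.35593491e-01  1.44963606e-03]
 [ 1.15127164e-04  1.59287434e-03 -9.99998725e-01]] 0.08531763623426264
```

View pics/top0b.png

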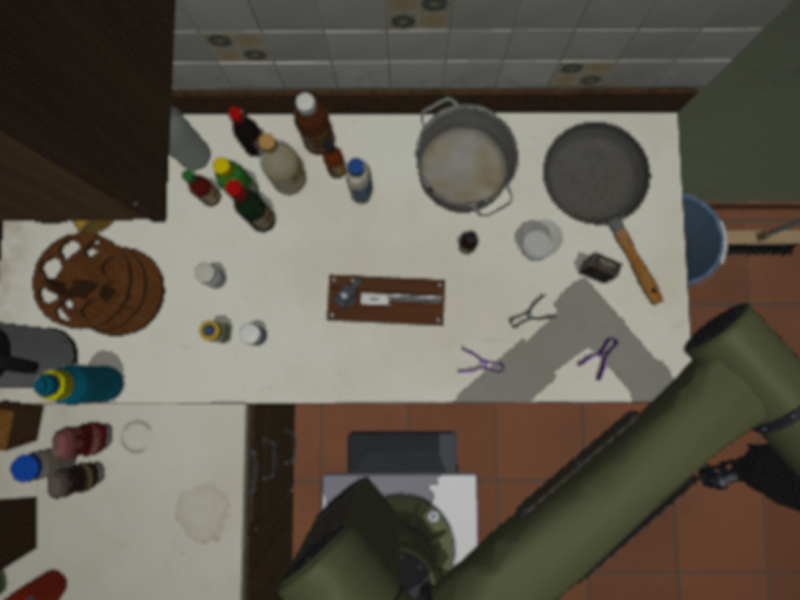

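View pics/side0b.png

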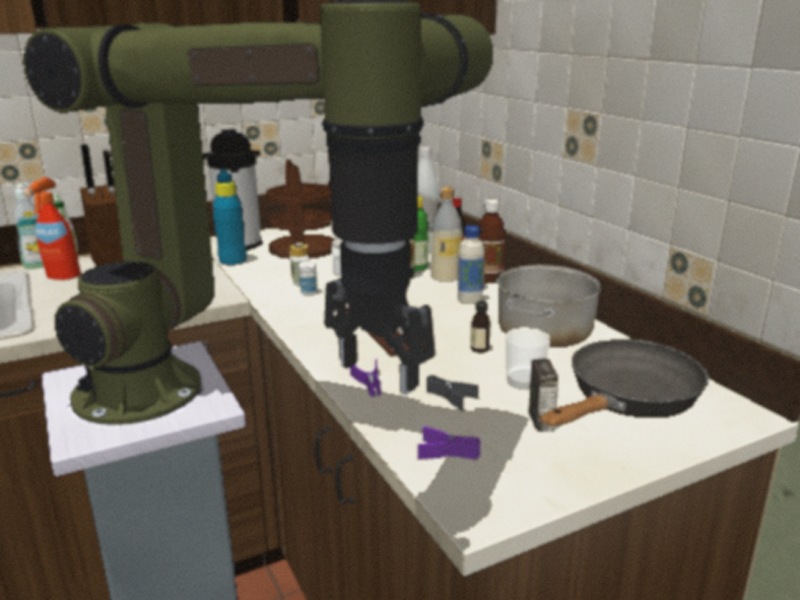

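The top view (800-px scale) shows the stand at (328–445, 275–325), with the ring at its left end (345,293) and the card's free edge at its right end (~442,298). The dark clip is at (532,312). The purple look-alikes are at (482,362) and (603,357), the tumbler at (537,240) and the tea box at (600,266). Next I'll zoom in and measure.

```bash
cat > h.py <<'E'
from workcell import r
import cv2,numpy as np
def ray(n,u,v,z):
    c=r.get_calibration(n);K,R,t=map(np.array,(c["camera_matrix"],c["R"],c["t"]))
    d=R.T@np.linalg.inv(K)@np.array([u,v,1.]);o=-R.T@t
    return o+d*(z-o[2])/d[2]
def proj(n,X):
    c=r.get_calibration(n);K,R,t=map(np.array,(c["camera_matrix"],c["R"],c["t"]))
    p=K@(R@np.array(X)+t);return p[:2]/p[2]
E
python3 - <<'E'
from h import *
a=cv2.imread("pics/top0.png")
cv2.imwrite("pics/c1.png",np.vstack([cv2.resize(a[168:214,200:300],(800,368),interpolation=cv2.INTER_CUBIC),]))
b=cv2.resize(a[180:216,318:366],(640,480),interpolation=cv2.INTER_CUBIC)
cv2.imwrite("pics/c2.png",b)
hsv=cv2.cvtColor(a,cv2.COLOR_BGR2HSV)
# stand plate: brown red
m=cv2.inRange(hsv,(0,80,40),(20,255,160));m[:170]=0;m[212:]=0;m[:,:205]=0;m[:,290:]=0
m=cv2.morphologyEx(m,cv2.MORPH_CLOSE,np.ones((9,9)))
cs=max(cv2.findContours(m,0,1)[0],key=cv2.contourArea)
rc=cv2.minAreaRect(cs);P=np.array([ray("top",u,v,.012) for u,v in cv2.boxPoints(rc)])
print(rc,P.round(4),P.mean(0))
for i in range(4):
    d=P[(i+1)%4]-P[i];print(np.linalg.norm(d),np.degrees(np.arctan2(d[1],d[0])))
g=a[180:216,318:366].max(2);np.set_printoptions(linewidth=250)
m=(a.max(2)<110).astype(np.uint8)*255;k=np.zeros_like(m);k[184:214,322:360]=m[184:214,322:360]
n,l,s,c=cv2.connectedComponentsWithStats(k);print(s,c)
E
```

```text
((246.66885375976562, 191.6160430908203), (72.279541015625, 27.49576187133789), 2.4895529747009277) [[ 0.4718  0.1499  0.012 ]
 [ 0.5639  0.1469  0.012 ]
 [ 0.5524 -0.0941  0.012 ]
 [ 0.4606 -0.0892  0.012 ]] [0.51214991 0.02840941 0.012     ]
0.09209189958899004 -1.8495231573177362
0.24127826835091754 -92.72498562588335
0.09195241831311246 176.9416563481459
0.23933622763807166 87.30620449377086
[[     0      0    512    384 196361]
 [   328    189     32     25    235]
 [   326    202      7      5     12]] [[255.38263708 191.48412872]
 [349.85531915 204.14468085]
 [328.16666667 203.58333333]]
```

View pics/c1.png

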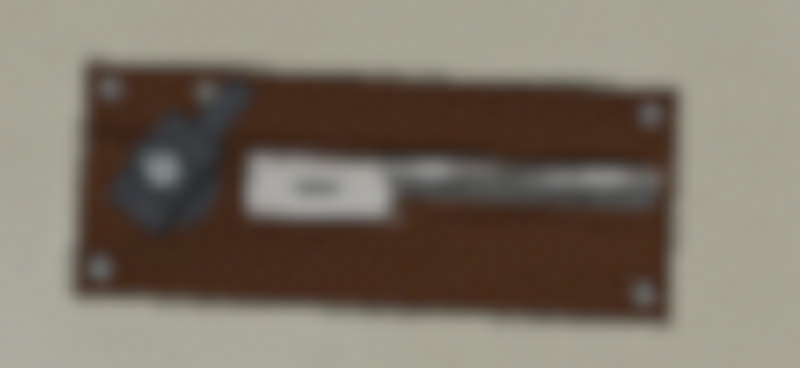

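View pics/c2.png

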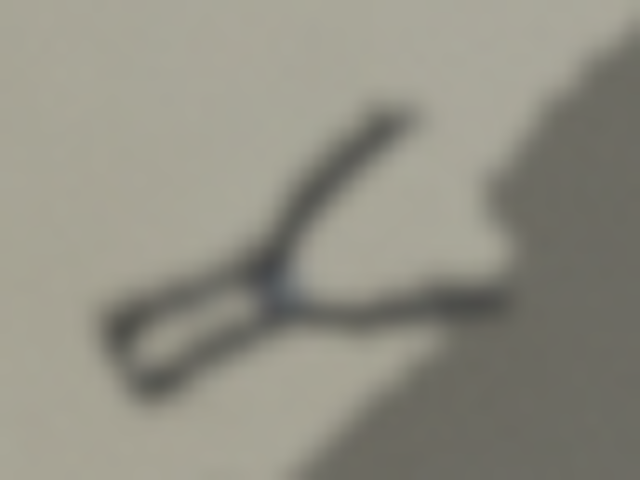

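c1 shows the post top at (162,170), the nose tip near (240,90), the tab with its mark at (318,187), and the card top out to (658,180). c2 shows the clip's jaws at lower left, mid-tip (128,358), the pivot at (278,288), and the handle tails at (400,112) and (505,300).

Run:
```python
from h import *
f1=lambda x,y,z:ray("top",200+(x+.5)/8-.5,168+(y+.5)/8-.5,z)[:2]
f2=lambda x,y,z:ray("top",318+(x+.5)*.075-.5,180+(y+.5)*.075-.5,z)[:2]
c=np.array([.5121,.0284]);yaw=np.radians(-2.72)
ca=np.array([.5121,.0284])
R=np.array([[np.cos(yaw),-np.sin(yaw)],[np.sin(yaw),np.cos(yaw)]])
post=f1(162,170,.058);print("post",post,"model",c+R@[0,.085])
n=f1(243,86,.03);print("nose",n,np.degrees(np.arctan2(*(n-post)[::-1])),np.linalg.norm(n-post))
print("mark",f1(318,187,.017),"model",c+R@[0,.024])
print("cardedge top",f1(658,178,.095),"model",c+R@[0,-.115])
# plate bolts
B=[f1(110,90,.012),f1(650,115,.012),f1(643,293,.012),f1(99,268,.012)]
print("bolts",np.array(B),np.mean(B,0));
for i,j in((0,1),(3,2)): d=B[i]-B[j];print(np.degrees(np.arctan2(-d[0],d[1])),np.linalg.norm(d))
j=f2(128,358,.026);p=f2(278,288,.026);t1=f2(402,110,.026);t2=f2(508,300,.026);tm=(t1+t2)/2
print("jaw",j,"pivot",p,"tails",t1,t2,tm,np.linalg.norm(t1-t2),np.linalg.norm(j-tm))
d=j-tm;print("clip yaw",np.degrees(np.arctan2(d[1],d[0])),np.linalg.norm(j-p),np.linalg.norm(tm-p))
u=d/np.linalg.norm(d);print("grip from pivot",p-.036*u, "from ends",tm+u*.013,j-.079*u)
# bystanders from top (800 scale px of tops)
for nm,u,v,z in(("tumbler",537,228,.09),("bottle",468,238,.102),("teabox",600,266,.1),("salt?",208,270,.08),("spice",210,328,.09),("pill",250,332,.07)):
    print(nm,ray("top",u*.64,v*.64,z)[:2])
```

```text
post [0.51586819 0.11315261] model [0.51613369 0.11330424]
nose [0.55412534 0.08285763] -38.37491991541681 0.04879953571297184
mark [0.51371528 0.05253909] model [0.51323892 0.05237296]
cardedge top [ 0.50736848 -0.0839819 ] model [ 0.50664266 -0.08647044]
bolts [[ 0.55538173  0.139668  ]
 [ 0.54403743 -0.08544884]
 [ 0.46965643 -0.08183387]
 [ 0.48082969  0.14347661]] [0.51247632 0.02896548]
-2.8848629701641535 0.22540249919126065
-2.8390018410719624 0.22558735381274958
jaw [ 0.46067426 -0.23553686] pivot [ 0.47780092 -0.27279565] tails [ 0.52180472 -0.30454893] [ 0.47464343 -0.32920776] [ 0.49822407 -0.31687835] 0.053218849162148425 0.08959032070691389
clip yaw 114.7795497227188 0.041006582678302934 0.048583837281474
grip from pivot [ 0.49288953 -0.30548103] from ends [ 0.49277541 -0.30507529] [ 0.49378537 -0.30726311]
tumbler [ 0.64753662 -0.28182624]
bottle [ 0.62478447 -0.14030593]
teabox [ 0.56720116 -0.40338446]
salt? [0.56532608 0.38677818]
spice [0.44647984 0.37570677]
pill [0.43958235 0.30057458]
```

```bash
cat >> h.py <<'E'
from scipy.spatial.transform import Rotation as Ro
def plan(xyz,yaw_y,prefer,n=12):
    """print tool-frame calls to get TCP to xyz with tool y at yaw_y deg (tool down); prefer: sign of rz or 0"""
    s=r.state();p=np.array(s["tool_pos"]);T=np.array(s["tcp_rot"]);xyz=np.array(xyz)
    y=np.radians(yaw_y);Y=np.array([np.cos(y),np.sin(y),0]);Z=np.array([0,0,-1.]);G=np.c_[np.cross(Y,Z),Y,Z]
    for _ in range(n):
        v=T.T@(xyz-p)/.1;w=Ro.from_matrix(T.T@G).as_rotvec()/(np.pi/4)
        if prefer and w[2]*prefer<0 and abs(w[2])>2: w=w*(1-8/np.linalg.norm(w))
        v=v/max(1,abs(v).max());w=w/max(1,abs(w).max())
        print("shift",v.round(3),"turn",w.round(3),"world to",(p+T@v*.1).round(3))
        p=p+T@v*.1;T=T@Ro.from_rotvec(w*np.pi/4).as_matrix()
        if np.linalg.norm(p-xyz)<1e-4 and np.linalg.norm(Ro.from_matrix(T.T@G).as_rotvec())<1e-3:break
    print("now",np.round(s["tool_pos"],4),"q",np.round(s["q"],1),"F",np.round(s["force"],1),"w",round(s["width"],4),s["grip_force"],s["time"])
E
python3 -c "
from h import *
plan([.516,.1132,.20],231.6,-1)"
```

```text
shift [-0.999  1.     0.198] turn [ 0.001  0.001 -1.   ] world to [ 0.27  -0.432  0.283]
shift [-1.     0.001  0.14 ] turn [ 0.001  0.001 -1.   ] world to [ 0.311 -0.341  0.269]
shift [-1.    -0.998  0.197] turn [ 0.     0.001 -0.687] world to [ 0.369 -0.212  0.25 ]
shift [-0.252 -1.     0.144] turn [ 0. -0.  0.] world to [ 0.412 -0.118  0.235]
shift [-0.252 -1.     0.144] turn [-0.  0.  0.] world to [ 0.454 -0.024  0.221]
shift [-0.252 -1.     0.144] turn [0. 0. 0.] world to [0.496 0.07  0.207]
shift [-0.117 -0.463  0.066] turn [0. 0. 0.] world to [0.516 0.113 0.2  ]
now [ 0.2118 -0.5612  0.303 ] q [-50.2   2.3   4.8  -0.  -92.6 -19.1] F [-0.5  0.4 -0.8] w 0.0853 0.0 0.1
```

{"name": "servo_tool", "arguments": {"deltas": [[-0.25,0.25,0.05,0,0,-0.23,1],[-0.5,0.5,0.1,0,0,-0.46,1],[-0.75,0.75,0.15,0,0,-0.7,1],[-1,1,0.2,0,0,-0.93,1],[-1,1,0.2,0,0,-1,1]]}}

```text
time: 0.72
tool_pos: [0.2708, -0.4308, 0.2835]
tcp_rot: [[-0.407, -0.914, 0.0], [-0.914, 0.407, 0.001], [-0.001, -0.0, -1.0]]
force: [-1.1, 0.4, -0.2]
width: 0.0854
grip_force: 0.0
```

{"name": "servo_tool", "arguments": {"deltas": [[-0.25,0,0.03,0,0,-0.23,1],[-0.5,0,0.07,0,0,-0.46,1],[-0.75,0,0.1,0,0,-0.7,1],[-1,0,0.14,0,0,-0.93,1],[-1,0,0.14,0,0,-1,1]]}}

```text
time: 1.35
tool_pos: [0.3117, -0.3401, 0.2693]
tcp_rot: [[0.358, -0.934, -0.0], [-0.934, -0.358, 0.001], [-0.001, -0.0, -1.0]]
force: [-0.8, -0.6, 0.3]
width: 0.0854
grip_force: 0.0
```

{"name": "servo_tool", "arguments": {"deltas": [[-0.3,-0.3,0.05,0,0,-0.2,1],[-0.65,-0.65,0.1,0,0,-0.43,1],[-1,-1,0.2,0,0,-0.66,1],[-1,-1,0.2,0,0,-0.69,1]]}}

```text
time: 1.85
tool_pos: [0.3702, -0.21, 0.2487]
tcp_rot: [[0.789, -0.614, -0.001], [-0.614, -0.789, 0.001], [-0.002, -0.0, -1.0]]
force: [0.2, -0.3, -0.2]
width: 0.0857
grip_force: 0.0
```

{"name": "servo_tool", "arguments": {"deltas": [[-0.12,-0.5,0.07,0,0,0,1],[-0.25,-1,0.14,0,0,0,1]]}}

```text
time: 2.1
tool_pos: [0.412, -0.1181, 0.2358]
tcp_rot: [[0.783, -0.622, 0.0], [-0.622, -0.783, 0.0], [0.0, -0.0, -1.0]]
force: [0.8, -1.0, -0.1]
width: 0.0852
grip_force: 0.0
```

{"name": "servo_tool", "arguments": {"deltas": [[-0.12,-0.5,0.07,0,0,0,1],[-0.25,-1,0.14,0,0,0,1]]}}

```text
time: 2.35
tool_pos: [0.4546, -0.0236, 0.2218]
tcp_rot: [[0.784, -0.621, 0.0], [-0.621, -0.784, 0.0], [0.0, -0.0, -1.0]]
force: [0.4, -0.5, 0.3]
width: 0.0853
grip_force: 0.0
```

```bash
python3 -c "
from h import *
plan([.516,.1132,.18],231.6,0)"
```

```text
shift [-0.253 -1.     0.288] turn [-0.    -0.     0.001] world to [0.497 0.071 0.193]
shift [-0.115 -0.454  0.131] turn [-0. -0.  0.] world to [0.516 0.113 0.18 ]
now [ 0.4546 -0.0236  0.2218] q [ 22.6 -20.5 -23.9   0.  -86.6  29. ] F [ 0.4 -0.5  0.3] w 0.0853 0.0 2.35
```

{"name": "servo_tool", "arguments": {"deltas": [[-0.13,-0.5,0.14,0,0,0,1],[-0.25,-1,0.29,0,0,0,1]]}}

```text
time: 2.6
tool_pos: [0.4972, 0.0704, 0.1927]
tcp_rot: [[0.784, -0.62, 0.001], [-0.62, -0.784, 0.0], [0.0, -0.001, -1.0]]
force: [0.8, 0.5, -0.4]
width: 0.0853
grip_force: 0.0
```

{"name": "servo_tool", "arguments": {"deltas": [[-0.115,-0.45,0.13,0,0,0,1],[-0.115,-0.45,0.13,0,0,0,1]]}}

```text
time: 2.85
tool_pos: [0.5155, 0.1131, 0.1776]
tcp_rot: [[0.786, -0.619, -0.004], [-0.619, -0.786, -0.002], [-0.002, 0.004, -1.0]]
force: [-0.3, -0.4, -0.6]
width: 0.0853
grip_force: 0.0
```

```bash
python3 -c "
from h import *
plan([.516,.1132,.098],231.6,0)"
```

```text
shift [ 0.005 -0.007  0.796] turn [0.005 0.002 0.004] world to [0.516 0.113 0.098]
now [0.5155 0.1131 0.1776] q [ 34.2  -7.4 -17.7  -0.  -79.9  17.6] F [-0.3 -0.4 -0.6] w 0.0853 0.0 2.85
```

{"name": "servo_tool", "arguments": {"deltas": [[0,0,0.25,0,0,0,1],[0,0,0.5,0,0,0,1],[0,0,0.7,0,0,0,1],[0,0,0.8,0,0,0,1],[0,0,0.8,0,0,0,1]]}}

```text
time: 3.48
tool_pos: [0.5153, 0.1111, 0.0998]
tcp_rot: [[0.784, -0.62, -0.001], [-0.62, -0.784, -0.0], [-0.0, 0.001, -1.0]]
force: [0.1, 0.1, 0.1]
width: 0.0849
grip_force: 0.0
```

{"name": "servo_tool", "arguments": {"deltas": [[0,0,0,0,0,0,-0.2],[0,0,0,0,0,0,-0.7],[0,0,0,0,0,0,-1],[0,0,0,0,0,0,-1],[0,0,0,0,0,0,-1]]}}

```text
time: 4.1
tool_pos: [0.5169, 0.1139, 0.1012]
tcp_rot: [[0.786, -0.619, 0.005], [-0.619, -0.786, 0.004], [0.002, -0.006, -1.0]]
force: [5.2, 6.8, -0.8]
width: 0.0251
grip_force: 62.6
```

```bash
python3 -c "
from h import *
plan([.516,.1132,.098],231.6,0)
cv2.imwrite('pics/s1.png',cv2.resize(r.snapshot('side')[90:282,130:386,::-1],(800,600)))"
```

```text
shift [-0.003  0.011  0.032] turn [-0.008 -0.002  0.004] world to [0.516 0.113 0.098]
now [0.5169 0.1139 0.1012] q [ 34.2  -4.7 -23.4  -0.  -70.9  17.6] F [ 5.2  6.8 -0.8] w 0.0251 62.63360381126404 4.1
```

View pics/s1.png

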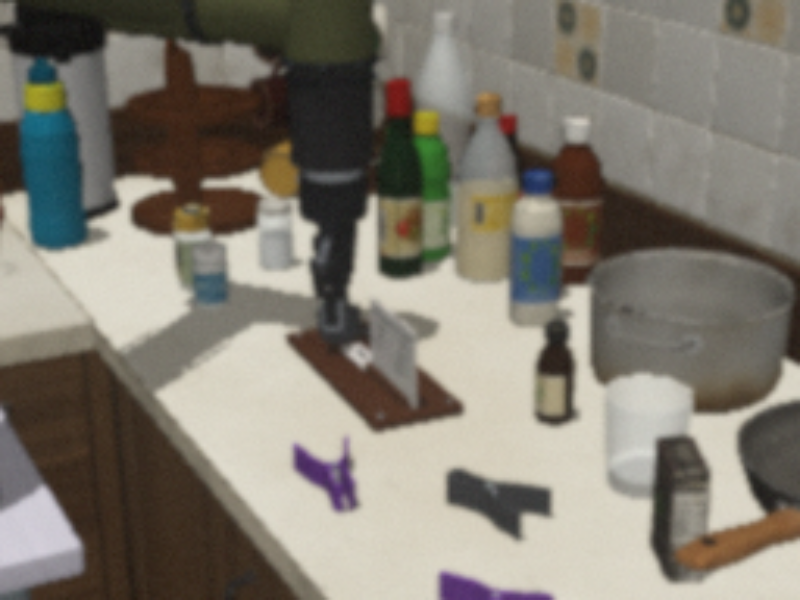

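The fingers hold the ring's bar: the width is 25 mm and the grip 63 N. Next I'll turn it clockwise by 54.3°.

{"name": "servo_tool", "arguments": {"deltas": [[0,0,0,0,0,0.15,-1],[0,0,0,0,0,0.32,-1],[0,0,0,0,0,0.5,-1],[0,0,0,0,0,0.7,-1],[0,0,0,0,0,0.8,-1]]}}

```text
time: 4.78
tool_pos: [0.5181, 0.1148, 0.1012]
tcp_rot: [[0.269, -0.963, 0.009], [-0.963, -0.269, 0.006], [-0.004, -0.01, -1.0]]
force: [13.8, 9.6, -7.1]
width: 0.0244
grip_force: 61.9
```

{"name": "servo_tool", "arguments": {"deltas": [[0,0,0,0,0,0.15,-1],[0,0,0,0,0,0.3,-1],[0,0,0,0,0,0.4,-1],[0,0,0,0,0,0.4,-1],[0,0,0,0,0,0.4,-1]]}}

```text
time: 5.4
tool_pos: [0.5188, 0.1149, 0.1013]
tcp_rot: [[-0.038, -0.999, 0.011], [-0.999, 0.038, 0.007], [-0.007, -0.01, -1.0]]
force: [18.1, 8.5, -9.0]
width: 0.0243
grip_force: 61.6
```

```bash
python3 -c "
from h import *
plan([.516,.1132,.098],177.3,0);print(r.state()['wrist_torque'])"
```

```text
shift [0.018 0.028 0.033] turn [-0.013  0.009  0.011] world to [0.516 0.113 0.098]
now [0.5188 0.1149 0.1013] q [ 34.2  -4.6 -23.3   0.  -70.5 -36.4] F [18.1  8.5 -9. ] w 0.0243 61.62665605545044 5.4
[ 2.88226298 -5.47946225 -0.04342265]
```

{"name": "servo_tool", "arguments": {"deltas": [[0,0,0,0,0,0.015,-1],[0,0,0,0,0,0.015,-0.5],[0,0,0,0,0,0.015,0.3],[0,0,0,0,0,0.015,0.8],[0,0,0,0,0,0.015,0.8]]}}

```text
time: 6.02
tool_pos: [0.5152, 0.1117, 0.0999]
tcp_rot: [[-0.052, -0.999, -0.0], [-0.999, 0.052, -0.0], [0.0, 0.0, -1.0]]
force: [-0.1, -0.8, 0.2]
width: 0.0763
grip_force: 0.0
```

{"name": "servo_tool", "arguments": {"deltas": [[0,0,-0.3,0,0,0,0.8],[0,0,-0.7,0,0,0,0.8],[0,0,-1,0,0,0,0.8],[0,0,-1,0,0,0,0.8]]}}

```text
time: 6.52
tool_pos: [0.5163, 0.1121, 0.2031]
tcp_rot: [[-0.052, -0.999, 0.005], [-0.999, 0.052, 0.002], [-0.002, -0.005, -1.0]]
force: [0.2, 0.3, -0.6]
width: 0.0771
grip_force: 0.0
```

```bash
python3 -c "
from h import *
plan([.495,-.306,.2],204.8,0)"
```

```text
shift [ 1.    -0.001  0.005] turn [-0.006  0.002 -0.617] world to [0.511 0.012 0.202]
shift [1.    0.525 0.008] turn [-0.  0.  0.] world to [ 0.505 -0.101  0.202]
shift [1.    0.525 0.008] turn [ 0. -0.  0.] world to [ 0.5   -0.213  0.201]
shift [0.821 0.431 0.007] turn [-0.  0.  0.] world to [ 0.495 -0.306  0.2  ]
now [0.5163 0.1121 0.2031] q [ 34.1  -8.3 -15.9   0.  -82.2 -37.1] F [ 0.2  0.3 -0.6] w 0.0771 0.0 6.525
```

{"name": "servo_tool", "arguments": {"deltas": [[0.3,0,0,0,0,-0.2,0.8],[0.65,0,0,0,0,-0.42,0.8],[1,0,0,0,0,-0.6,0.8],[1,0,0,0,0,-0.61,0.8]]}}

```text
time: 7.02
tool_pos: [0.5096, 0.0102, 0.199]
tcp_rot: [[0.413, -0.911, -0.001], [-0.911, -0.413, -0.0], [-0.0, 0.001, -1.0]]
force: [-0.7, -0.4, -0.7]
width: 0.077
grip_force: 0.0
```

{"name": "servo_tool", "arguments": {"deltas": [[0.5,0.25,0,0,0,0,0.8],[1,0.52,0,0,0,0,0.8]]}}

```text
time: 7.28
tool_pos: [0.5041, -0.1009, 0.1992]
tcp_rot: [[0.416, -0.91, -0.001], [-0.91, -0.416, 0.0], [-0.001, 0.001, -1.0]]
force: [0.8, 0.1, 0.3]
width: 0.0768
grip_force: 0.0
```

{"name": "servo_tool", "arguments": {"deltas": [[0.5,0.25,0,0,0,0,0.8],[1,0.52,0,0,0,0,0.8]]}}

```text
time: 7.52
tool_pos: [0.4982, -0.2142, 0.1992]
tcp_rot: [[0.414, -0.91, -0.001], [-0.91, -0.414, 0.0], [-0.001, 0.0, -1.0]]
force: [1.5, 0.0, -1.0]
width: 0.0769
grip_force: 0.0
```

{"name": "servo_tool", "arguments": {"deltas": [[0.4,0.2,0,0,0,0,0.8],[0.8,0.4,0,0,0,0,0.8],[0.8,0.4,0,0,0,0,0.8]]}}

```text
time: 7.9
tool_pos: [0.4946, -0.3043, 0.1983]
tcp_rot: [[0.411, -0.912, -0.002], [-0.912, -0.411, 0.001], [-0.002, 0.002, -1.0]]
force: [-0.7, -0.2, -0.4]
width: 0.0769
grip_force: 0.0
```

```bash
python3 -c "
from h import *
plan([.495,-.306,.12],204.8,0)
a=r.snapshot('top')[:,:,::-1]
cv2.imwrite('pics/t2.png',cv2.resize(a[165:225,200:300],(800,480),interpolation=cv2.INTER_CUBIC))
b=r.snapshot('side')[:,:,::-1]
cv2.imwrite('pics/s2.png',cv2.resize(b[140:290,190:390],(800,600),interpolation=cv2.INTER_CUBIC))"
```

```text
shift [0.018 0.002 0.783] turn [ 0.002  0.002 -0.012] world to [ 0.495 -0.306  0.12 ]
now [ 0.4946 -0.3043  0.1983] q [-11.8   0.3  -8.2  -0.  -81.7  36.1] F [-0.7 -0.2 -0.4] w 0.0769 0.0 7.9
```

View pics/t2.png

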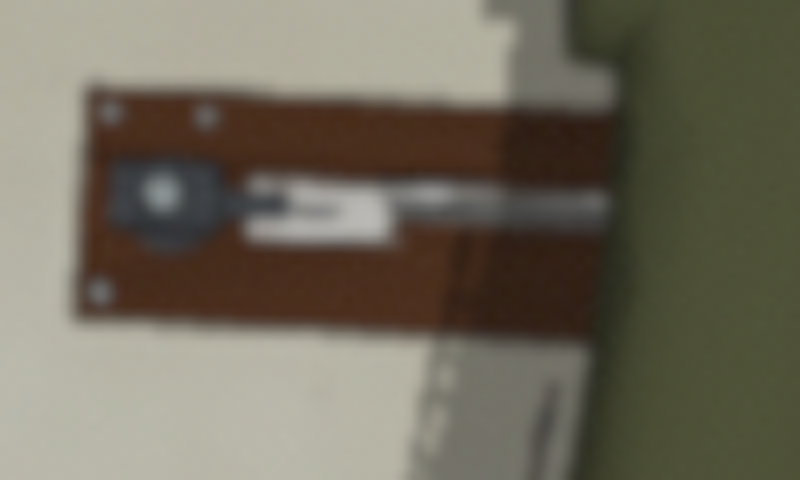

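View pics/s2.png

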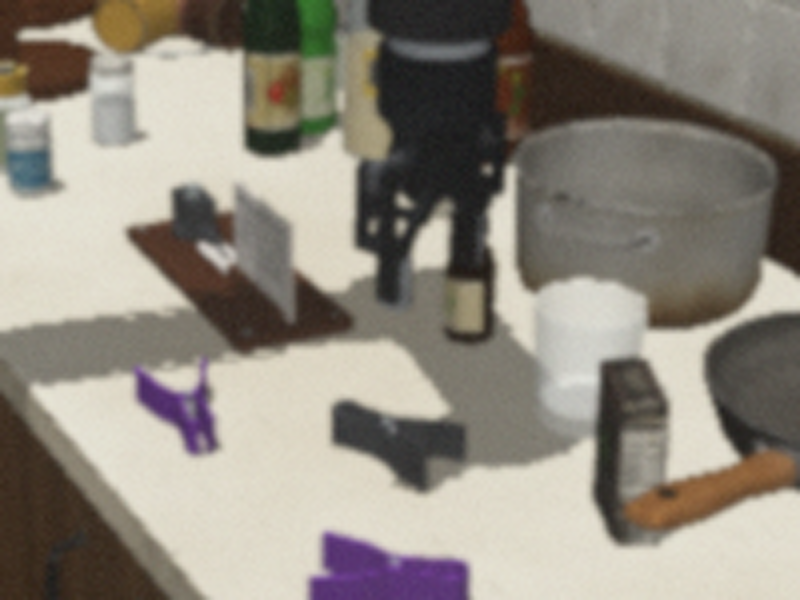

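The nose now reaches over the tab and points at the mark: nose tip (285,203), mark (322,209). In the side view the clip's pin top is at (390,427) and the card's free top corner at (295,256). I'll check both across the two views.

```bash
cat >> h.py <<'E'
def tri(ut,us):
    P=[]
    for n in("top","side"):
        c=r.get_calibration(n);P.append(np.array(c["camera_matrix"])@np.c_[np.array(c["R"]),np.array(c["t"])])
    X=cv2.triangulatePoints(P[0],P[1],np.array(ut,float).reshape(2,1),np.array(us,float).reshape(2,1)).ravel();return X[:3]/X[3]
E
python3 -c "
from h import *
s=lambda x,y:(190+(x+.5)/4-.5,140+(y+.5)/4-.5)
t=lambda x,y:(318+(x+.5)*.075-.5,180+(y+.5)*.075-.5)
print('pin',tri(t(278,288),s(390,427)),'side at z=.028',ray('side',*s(390,427),.028))
print('card corner',ray('side',*s(295,256),.095), tri((281.8,189.8),s(295,256)))
print('tail1 top',ray('side',*s(464,425),.028),'jaw end',ray('side',*s(337,404),.028),'tail2 bottom',ray('side',*s(427,490),0))
a=cv2.imread('pics/s2.png');
print('post',ray('side',*s(195,186),.058))
"
```

```text
pin [ 0.48017428 -0.27491457  0.01970597] side at z=.028 [ 0.47406952 -0.28776006  0.028     ]
card corner [ 0.48103448 -0.1401686   0.095     ] [ 0.51067442 -0.08538985  0.06733693]
tail1 top [ 0.51945513 -0.30903935  0.028     ] jaw end [ 0.45850186 -0.24283913  0.028     ] tail2 bottom [ 0.47812361 -0.32934274  0.        ]
post [0.51529916 0.10360181 0.058     ]
```

```bash
python3 -c "
from h import *
c=lambda X:((proj('side',X)-[190,140])*4).round(0)
for z in (.012,.095):
  for y in (-.086,.0235): print('card',y,z,c([.509+(.0055 if y>0 else 0),y,z]))
print('pin',c([.479,-.272,.028]),'post',c([.518,.114,.058]))
print('plate corners',[c(p) for p in([.4606,-.0892,.012],[.5524,-.0941,.012],[.4718,.1499,.012])])
m=r.state();print('tcp',c(m['tool_pos']),'tip',c(np.array(m['tool_pos'])-[0,0,.073]))
"
```

```text
card -0.086 0.012 [292. 320.]
card 0.0235 0.012 [235. 268.]
card -0.086 0.095 [292. 222.]
card 0.0235 0.095 [234. 174.]
pin [383. 414.] post [191. 180.]
plate corners [array([239., 335.]), array([346., 313.]), array([127., 225.])]
tcp [434. 192.] tip [430. 296.]
```

{"name": "servo_tool", "arguments": {"deltas": [[0,0,0.3,0,0,0,0.8],[0,0,0.6,0,0,0,0.8],[0,0,0.9,0,0,0,0.8],[0,0,1,0,0,0,0.8],[0,0,1,0,0,0,0.8]]}}

```text
time: 8.62
tool_pos: [0.4954, -0.3018, 0.0999]
tcp_rot: [[0.416, -0.91, -0.001], [-0.91, -0.416, 0.0], [-0.0, 0.001, -1.0]]
force: [0.9, 0.2, 0.4]
width: 0.0769
grip_force: 0.0
```

```bash
python3 -c "
from h import *
plan([.494,-.306,.077],204.8,0)
b=r.snapshot('side')[:,:,::-1]
cv2.imwrite('pics/s3.png',cv2.resize(b[190:280,260:380],(800,600),interpolation=cv2.INTER_CUBIC))"
```

```text
shift [0.033 0.031 0.229] turn [ 0.001  0.    -0.005] world to [ 0.494 -0.306  0.077]
now [ 0.4954 -0.3018  0.0999] q [-11.5   3.5 -15.4   0.  -71.1  36.1] F [0.9 0.2 0.4] w 0.0769 0.0 8.625
```

View pics/s3.png

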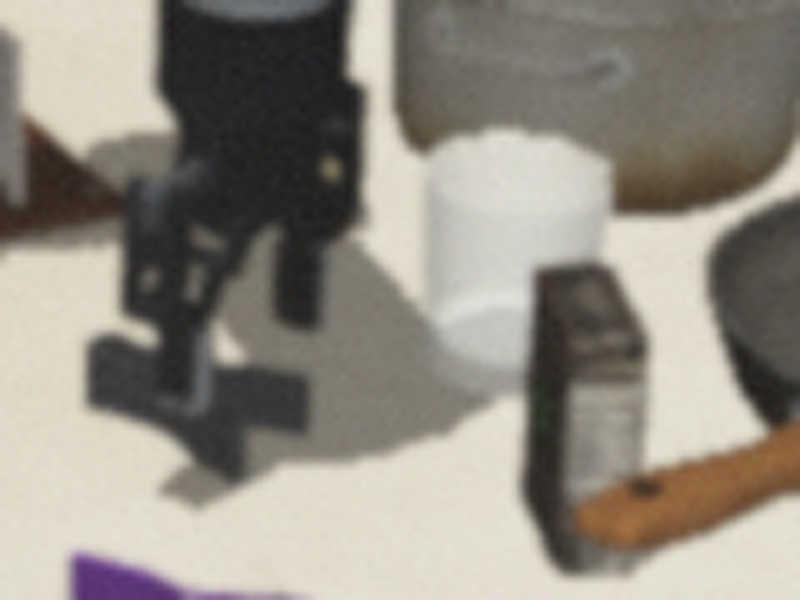

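The fingers straddle the handles, with the near tip at (185,405) and the far tip at (300,325); the clip and tumbler are untouched. I'll go down the last 23 mm with a small shift and pinch.

{"name": "servo_tool", "arguments": {"deltas": [[0.03,0.03,0.1,0,0,0,0.8],[0.03,0.03,0.2,0,0,0,0.8],[0.03,0.03,0.23,0,0,0,0.8],[0.03,0.03,0.23,0,0,0,0.8]]}}

```text
time: 9.18
tool_pos: [0.4936, -0.3065, 0.0765]
tcp_rot: [[0.415, -0.91, -0.001], [-0.91, -0.415, 0.0], [-0.0, 0.001, -1.0]]
force: [-0.0, 0.3, -0.5]
width: 0.0764
grip_force: 0.0
```

{"name": "servo_tool", "arguments": {"deltas": [[0,0,0,0,0,0,0.3],[0,0,0,0,0,0,-0.2],[0,0,0,0,0,0,-0.6],[0,0,0,0,0,0,-1],[0,0,0,0,0,0,-1]]}}

```text
time: 9.8
tool_pos: [0.4952, -0.3075, 0.0802]
tcp_rot: [[0.415, -0.91, 0.004], [-0.91, -0.415, -0.003], [0.005, -0.003, -1.0]]
force: [-0.7, -0.1, 10.5]
width: 0.0225
grip_force: 61.3
```

{"name": "servo_tool", "arguments": {"deltas": [[0,0,0,0,0,0,-1],[0,0,0,0,0,0,-1],[0,0,0,0,0,0,-1]]}}

```text
time: 10.18
tool_pos: [0.4952, -0.3075, 0.0802]
tcp_rot: [[0.415, -0.91, 0.004], [-0.91, -0.415, -0.003], [0.005, -0.002, -1.0]]
force: [-0.3, -1.3, 9.6]
width: 0.0225
grip_force: 61.3
```

{"name": "servo_tool", "arguments": {"deltas": [[0,0,-0.15,0,0,0,-1],[0,0,-0.4,0,0,0,-1],[0,0,-0.7,0,0,0,-1],[0,0,-1,0,0,0,-1],[0,0,-1,0,0,0,-1]]}}

```text
time: 10.8
tool_pos: [0.4948, -0.3068, 0.1804]
tcp_rot: [[0.415, -0.91, 0.005], [-0.91, -0.415, -0.002], [0.004, -0.004, -1.0]]
force: [0.3, -0.3, -1.7]
width: 0.0222
grip_force: 60.2
```

```bash
python3 -c "
from h import *
plan([.506,-.195,.177],177.2,0)
a=r.snapshot('top')[:,:,::-1];b=r.snapshot('side')[:,:,::-1]
cv2.imwrite('pics/ts4.png',np.hstack([cv2.resize(a[150:240,300:390],(400,400),interpolation=cv2.INTER_CUBIC),cv2.resize(b[150:270,250:370],(400,400),interpolation=cv2.INTER_CUBIC)]))"
```

```text
shift [-0.971 -0.566  0.032] turn [-0.006 -0.003  0.607] world to [ 0.506 -0.195  0.177]
now [ 0.4948 -0.3068  0.1804] q [-12.1   0.6  -9.8   0.  -79.3  36.6] F [ 0.3 -0.3 -1.7] w 0.0222 60.1854944229126 10.8
```

View pics/ts4.png

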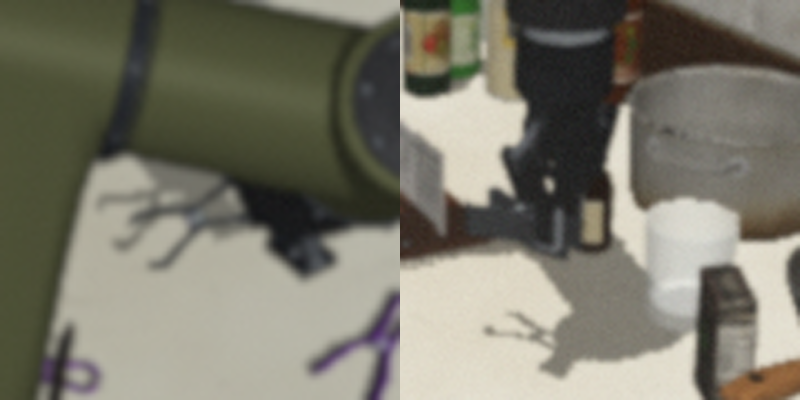

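The clip is lifted with its jaws open. In the top view the jaw tips are at (133,217) and (156,265) and the pivot at about (197,219); the other shapes are shadow.

```bash
python3 -c "
from h import *
f=lambda x,y,z:ray('top',300+(x+.5)*.225-.5,150+(y+.5)*.225-.5,z)[:2]
g=np.array(r.state()['tool_pos'])
a,b,p=f(133,217,.128),f(156,265,.128),f(197,219,.128)
T=np.array(r.state()['tcp_rot'])[:2,:2]
for n,q in(('j1',a),('j2',b),('mid',(a+b)/2),('pin',p)): print(n,q,'in tool x,y',((q-g[:2])@T).round(4))
print(np.linalg.norm(a-b))
"
```

```text
j1 [ 0.47647012 -0.22645623] in tool x,y [-0.0796 -0.0174]
j2 [ 0.44364514 -0.24129094] in tool x,y [-0.0797  0.0186]
mid [ 0.46005763 -0.23387358] in tool x,y [-0.0797  0.0006]
pin [ 0.4749483  -0.27001091] in tool x,y [-0.0406  0.002 ]
0.0360214985784783
```

```bash
python3 -c "
from h import *
plan([.502,-.212,.18],177.2,0)"
```

```text
shift [-0.822 -0.466 -0.033] turn [-0.     0.001  0.606] world to [ 0.502 -0.212  0.18 ]
now [ 0.4937 -0.3061  0.1766] q [-12.1   0.7 -10.   -0.  -79.3  36.6] F [ 0.1 -0.4 -0.6] w 0.0221 60.13425350189209 10.9
```

{"name": "servo_tool", "arguments": {"deltas": [[-0.2,-0.1,0,0,0,0.14,-1],[-0.4,-0.23,0,0,0,0.3,-1],[-0.6,-0.35,0,0,0,0.45,-1],[-0.82,-0.47,0,0,0,0.6,-1],[-0.82,-0.47,0,0,0,0.605,-1]]}}

```text
time: 11.52
tool_pos: [0.5022, -0.211, 0.1755]
tcp_rot: [[-0.046, -0.999, -0.002], [-0.999, 0.046, 0.001], [-0.001, 0.002, -1.0]]
force: [-0.5, -0.3, -0.8]
width: 0.0224
grip_force: 60.2
```

{"name": "servo_tool", "arguments": {"deltas": [[0,0,0.15,0,0,0,-1],[0,0,0.35,0,0,0,-1],[0,0,0.54,0,0,0,-1],[0,0,0.54,0,0,0,-1]]}}

```text
time: 12.02
tool_pos: [0.5012, -0.2125, 0.12]
tcp_rot: [[-0.048, -0.999, -0.005], [-0.999, 0.048, 0.001], [-0.001, 0.005, -1.0]]
force: [0.2, 0.3, -0.9]
width: 0.0221
grip_force: 60.1
```

```bash
python3 -c "
from h import *
r.snapshot('top')
a=r.snapshot('top')[:,:,::-1];b=r.snapshot('side')[:,:,::-1]
plan([.5048,-.1506,.123],177.2,0)
cv2.imwrite('pics/ts5.png',np.hstack([cv2.resize(a[160:220,250:310],(400,400),interpolation=cv2.INTER_CUBIC),cv2.resize(b[160:250,220:310],(400,400),interpolation=cv2.INTER_CUBIC)]))"
```

```text
shift [-0.621  0.01   0.005] turn [-0.001 -0.     0.002] world to [ 0.505 -0.151  0.123]
now [ 0.5028 -0.2127  0.1235] q [ -1.8  -2.8 -19.2   0.  -73.6  -0.9] F [-0.5 -0.2 -1.4] w 0.0222 60.15105485916138 12.175
```

View pics/ts5.png

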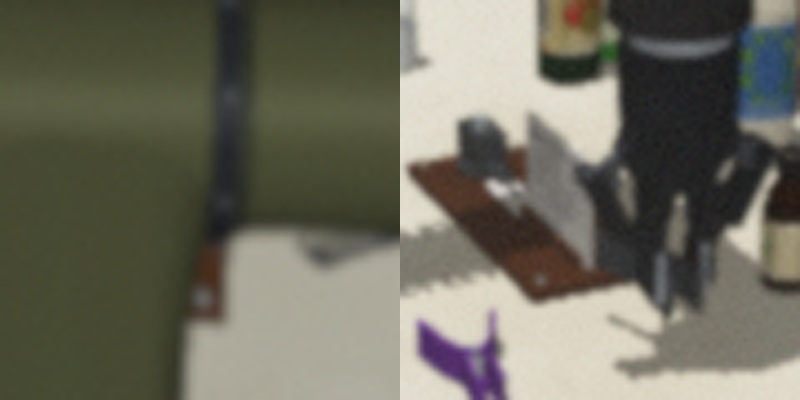

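The arm hides the clip from above; the side view shows the jaws at (610,250), just outside the card's free edge at (592,230). I'll move straight in, watching the force.

{"name": "servo_tool", "arguments": {"deltas": [[-0.12,0,0,0,0,0,-1],[-0.24,0,0,0,0,0,-1],[-0.36,0.01,0,0,0,0,-1],[-0.48,0.01,0,0,0,0,-1],[-0.48,0.01,0,0,0,0,-1]]}}

```text
time: 12.8
tool_pos: [0.504, -0.1633, 0.1231]
tcp_rot: [[-0.046, -0.999, 0.0], [-0.999, 0.046, 0.0], [-0.0, -0.0, -1.0]]
force: [-1.0, -0.6, -0.6]
width: 0.0221
grip_force: 60.1
```

{"name": "servo_tool", "arguments": {"deltas": [[-0.04,0,0,0,0,0,-1],[-0.08,0,0,0,0,0,-1],[-0.12,0,0,0,0,0,-1],[-0.14,0,0,0,0,0,-1],[-0.14,0,0,0,0,0,-1]]}}

```text
time: 13.42
tool_pos: [0.5045, -0.1503, 0.1229]
tcp_rot: [[-0.047, -0.999, -0.0], [-0.999, 0.047, 0.0], [-0.0, 0.0, -1.0]]
force: [-0.3, 0.1, -0.9]
width: 0.0226
grip_force: 60.1
```

```bash
python3 -c "
from h import *
a=r.snapshot('top')[:,:,::-1]
b=r.snapshot('side')[:,:,::-1]
plan([.5048,-.1506,.123],177.2,0);print(r.state()['wrist_torque'])
cv2.imwrite('pics/s6.png',cv2.resize(b[170:245,220:320],(800,600),interpolation=cv2.INTER_CUBIC))"
```

```text
shift [ 0.002 -0.003 -0.001] turn [0.    0.    0.002] world to [ 0.505 -0.151  0.123]
now [ 0.5045 -0.1504  0.1229] q [  5.3  -5.9 -22.1  -0.  -73.7  -8. ] F [ 0.1  0.5 -1.3] w 0.0224 60.14498949050903 13.525
[-0.05793328  0.01463765  0.08266847]
```

View pics/s6.png

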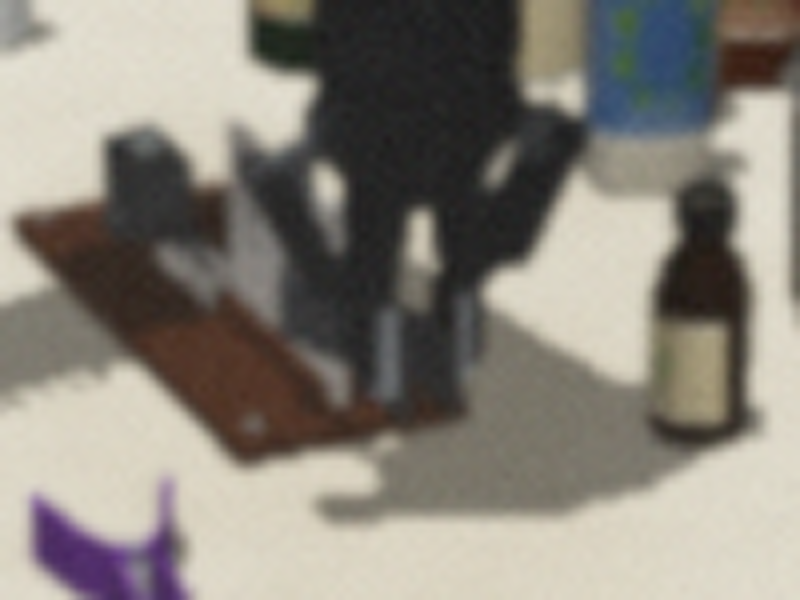

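```bash
python3 -c "
from h import *
c=lambda X:((proj('side',X)-[220,170])*8).round(0)
print('jaw tip top/bot',c([.4896,-.0698,.071]),c([.4896,-.0698,.043]));print('edge',c([.508,-.0857,.095]),c([.508,-.0857,.012]),c([.5066,-.0865,.012]))"
```

```text
jaw tip top/bot [280. 256.] [280. 323.]
edge [341. 204.] [342. 401.] [340. 402.]
```

The near jaw's tip is where predicted (x≈280), about 15 mm past the card's edge (x≈345). The wrist force is near zero and the ring is still locked, so I'm handing the job in.

```bash
python3 -c "
from workcell import r
print(r.finish_job())"
```

```text
the job is handed in; nothing more can be done
None
```

The ring is turned to the locked mark, and the arm is holding the clip wide open round the card's free edge. The jaw tips are about 15 mm past the edge by measurement. The wrist force was near zero, so I read no contact. The arm hid the gap on each side of the card from the top camera, so I couldn't check the centring by eye. The job was handed in at about 13.5 s.

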